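# Lock the stone in the cam clamp with its loose key

### The arm

A 6-joint arm with a two-finger parallel gripper is mounted at the origin on the work surface. World frame = base frame: x ahead of the robot, y to its left, z up, the work surface at z = 0. Lengths are in mm, angles in rad, forces in N, time in s.
With the tool pointing down it reaches from about 350 to 975 mm from the base axis. Payload 4.9 kg.
Tool frame: the origin (TCP) lies midway between the tips of the shut fingers; the grasp point (between the pads) lies 19 mm behind it; z points along the fingers, y is the line along which they close (so a half turn about z gives the same grasp; the last joint's range is limited). The gripper opens to 85 mm and grips with 20 to 120 N. Pads are 22 mm wide; open, the fingers measure 114 mm over their backs; the gripper's body (76 mm by 85 mm) begins 54 mm behind the grasp point. The pads swing forward as they close: fully open they stand 13 mm farther back than shut.
Start: joints at [1.227, 0.053, 1.613, -0, 1.476, -0.119], TCP at [139.311, 609.257, 231.304] pointing down, gripper open.
Joint ranges: [-3.01, 3.01], [-1.01, 2.22], [0.06, 2.58], [-1.02, 4.17], [0.09, 2.62], [-3.14, 3.14]. Speed limits (rad/s): [2.57, 2.57, 3.14, 3.14, 3.14, 3.14].

### API

Orientations are given as a unit quaternion [x, y, z, w].
In Python, from bench import arm gives the robot as it stands.
- The arm moves only by the shell command python3 -m jog 'ROWS'. ROWS is text: rows parted by semicolons, each of 5 numbers parted by spaces: the shift along the tool's x, y, z in m, then the turn about the tool's z in rad, then the closure, from -1 (fully open) to 1 (shut). A call has 1 to 8 rows; each row is the pose to reach, as a shift and turn from the pose commanded when the call began, along the tool's axes at that moment; what a row does not reach only later rows make up. A row lasts 1/10 s, in which the tool goes at most 50 mm and 8.59 degrees, less where a joint would pass 70% of its speed; a pose out of reach is approached as far as the arm can. A call with a gripper value outside its range is refused whole. The fingers move at their own pace and stop on an object; the grip force is fixed at half the most. Time passes only in rows, so rows that repeat a pose let the fingers close. It gives the time, the measured TCP pose, the force, the opening and the grip force at its end, in the units of the state.
- arm.observe(): the state, without advancing time (a new reading comes with each control period).
- arm.capture(name): name is "side" or "top"; returns a dict with "pixels" (480x640x3 uint8, blue, green, red), "intrinsics" (3x3 intrinsics, pixels), "rvec" (rotation vector, rad) and "tvec" (3), from world to camera coordinates, as OpenCV has them. Camera axes: x right, y down, z forward; pixel columns grow to the right and rows downward; lengths in mm; the calibration is good to about 2 mm. A picture is of the moment at which its call begins. There is no depth.
- arm.finish_job(): hands the job in; it is judged then, once.
The state is a dict: "time": time; "joint_pos": joint angles; "joint_velocities": joint speeds; "effort": joint torques, N m; "ee_pos": TCP position; "tool_rot": TCP orientation; "contact_force": force on the tool from outside, world axes, zero at the start; "wrist_torque": the same for the moment, N m; "gripper_width": opening from 0.0 (shut) to 1.0 (fully open); "gripper_force": force on a finger pad.
Only numpy, scipy, OpenCV 4.12 (cv2) and the standard library are available. Lean on these libraries where they do the work, as an engineer would, in place of code of your own. Each camera call takes 0.05 s, during which the arm holds its last target. There are 200 camera calls.

### The job

The marble slab lies in the green cam clamp and must be locked. Take the orange-handled key, push it gently onto the clamp's square spindle, turning it slowly until it drops fully home on the collar, then turn it clockwise (seen from above) until the cam comes up against its stop. Leave the key standing on the spindle, let go, and do not disturb the jar or the rubbing block that stand near it.

Things in the scene. Friction and masses are not known exactly. Their poses are not given: they have to be found in the camera images.
- key_grip (a point): Centre of the handle of the loose key (about 220 g), which stands hub down in one of three places on the bench's right half. Handle: orange upright plate, 72 mm long (along this frame's x), 14 mm thick (y; grip across this), 42 mm high, reaching 21 mm above and below this point. Below it a dark steel octagonal hub, 42 mm across, 29 mm high. z is up.
- key_foot (a point): Centre of the hub's underside, 50 mm below key_grip, same axes. Here is a round mouth 27.6 mm wide (24.8 mm from 3 mm up), 7 mm deep, then a square socket 18.4 mm across, its sides along x and y, ending blind 26 mm above this point.
- spindle_foot (a point): On the spindle's upright axis, on top of the clamp's dark round collar (38 mm across), 44 mm above the bench; z up. Fully home, the key's underside is 0 to 2 mm above this point. Turned out of line, the key rides on the square's top about 17 mm above this; it fits every 90 degrees, within about 8 degrees either way.
- spindle_tip (a point): Top centre of the steel square drive, 16 mm across and 24 mm high, that stands on the collar. This frame is fixed in the clamp: how the square is turned about the axis is not measured, differs each time, and follows neither this frame nor the joint's value. Over 35 N on it (press and twist) from a key not yet home does harm; under 12 N it stays still as a key turns on it.
- fixture: The fixed clamp: green base plate 150 x 270 x 18 mm, with the spindle axis at its origin (on the bench). Towards its own +y lie a white marble slab (115 x 120 mm, top 48 mm above the bench) and a steel fence (top 56 mm). Its z is up.
- spindle (a joint): Turn of the spindle with its brass cam (rad), growing clockwise seen from above. It starts loose at 0 to 0.3 and has a firm stop at 1.15, where the cam meets the slab: locked is over 1.0. It can be turned back to -0.5. It turns stiffly (0.16 N m) and stays where it is left.
- jar: Small closed jar with a blue lid, 52 mm wide, 62 mm high, loose; origin at the centre of its underside. A bystander.
- rubbing_block: Rubbing block, wood and red stone, 80 x 45 x 32 mm, loose; origin at the centre of its underside. A bystander.
Mind the look-alikes: they are no part of the job. Leave any red, turquoise or yellow look-alike of the part that bears key_grip alone.

How it is judged (in metres and radians):
On the way, in this order (a step that is already met when the one before it is completed fails the run):
1. the key is fully home on the spindle, the cam not yet at its stop (z of key_grip in the frame of spindle_foot below 0.0545 m and horizontal distance between key_grip and spindle_foot below 0.005 m and angle between key_grip's own z axis and vertical below 0.12 rad), for 0.1 s.
2. the spindle is turned to its stop (value of joint spindle above 1 rad), for 0.1 s.
At the end, for the whole second after the job is handed in: The key stands released and still on the spindle, fully home (its handle's centre no more than 54.5 mm above the collar, within 5 mm of the axis, tilted less than 0.12 rad), and the spindle is turned to over 1.0 rad of its 1.15 rad stop (all of step 1 and value of joint spindle above 1 rad and linear speed of key below 0.02 m/s); the robot touches nothing.
It fails at once if the key presses or twists on the clamp with over 35 N while it is not home (z of key_grip in the frame of spindle_foot above 0.0545 m and contact force between key and fixture above 35 N).
It fails at once if the jar or the rubbing block is moved by over 30 mm (distance of any of jar, rubbing_block from where it was at the start of the episode above 0.03 m).
It also fails if it takes over 67 s, if anything falls off the work surface, if the arm or the gripper's body presses on something with over 40 N, if the wrist force passes 120 N, or if a joint passes its speed limit or range.

## Working session

There is one attempt and no reset: what is moved stays moved. The work goes in short steps, Python scripts to look and compute and a shell command to move; the robot and the scene stay as the last step left them, time stands still between calls to the robot, and variables do not carry over. Pictures are saved under pics/ and viewed, at most 10 in all, crops included, and the job is handed in when it is done.

```bash
mkdir -p pics; cat > h.py <<'E'
import numpy as np, cv2
from bench import arm
def cap(name,f=None):
    c=arm.capture(name)
    c['pixels']=np.ascontiguousarray(c['pixels'])
    if f: cv2.imwrite('pics/'+f,c['pixels'])
    return c
def P(c):
    R=cv2.Rodrigues(np.array(c['rvec'],float))[0]; K=np.array(c['intrinsics'],float)
    return K,R,np.array(c['tvec'],float).reshape(3)
def tri(c1,p1,c2,p2):
    Ms=[]
    for c in (c1,c2):
        K,R,t=P(c); Ms.append(K@np.c_[R,t])
    X=cv2.triangulatePoints(Ms[0],Ms[1],np.array(p1,float).reshape(2,1),np.array(p2,float).reshape(2,1))
    return (X[:3]/X[3]).ravel()
def atz(c,p,z):
    K,R,t=P(c); d=R.T@np.linalg.inv(K)@np.array([p[0],p[1],1.]); o=-R.T@t
    return o+d*(z-o[2])/d[2]
def proj(c,X):
    K,R,t=P(c); v=K@(R@np.array(X,float)+t); return v[:2]/v[2]
E
python3 - <<'E'
from h import *
import pickle
a=cap('top','top0.png');b=cap('side','side0.png')
pickle.dump((a,b),open('c0.pkl','wb'))
for c in(a,b):
    K,R,t=P(c);print(K.round(1).tolist(),(-R.T@t).round(1),R.round(3).tolist())
print(arm.observe())
E
```

```text
[[539.1, 0.0, 330.6], [0.0, 539.1, 249.2], [0.0, 0.0, 1.0]] [ 373.5  -53.4 1010.9] [[0.056, -0.998, 0.003], [-0.976, -0.056, -0.211], [0.211, 0.009, -0.977]]
[[477.1, 0.0, 313.3], [0.0, 477.1, 241.3], [0.0, 0.0, 1.0]] [499.5 467.3 623.2] [[-0.998, -0.066, -0.02], [-0.033, 0.714, -0.7], [0.061, -0.697, -0.714]]
{'time': 0.1, 'joint_pos': array([ 1.22697615e+00,  5.33019305e-02,  1.61413609e+00, -8.65838967e-06,
        1.47601451e+00, -1.18998289e-01]), 'joint_velocities': array([-1.27715119e-03, -1.21806417e-03, -4.50019749e-03, -3.54684770e-05,
       -4.40266314e-04, -1.63404668e-03]), 'effort': array([ 8.46202784e-05, -3.94902670e+01, -3.71362925e+01, -6.20498213e-05,
        3.96028423e-03,  2.33036980e-05]), 'ee_pos': array([139.14412636, 608.74095845, 230.19139251]), 'tool_rot': array([ 1.12173894e-01,  9.93688157e-01, -9.06139349e-04, -2.09086533e-04]), 'contact_force': array([-0.09609001,  0.2892094 ,  0.36195842]), 'wrist_torque': array([ 0.02385263,  0.02849639, -0.02402961]), 'gripper_force': 0.0, 'gripper_width': 1.0013864996532382}
```

View pics/top0.png

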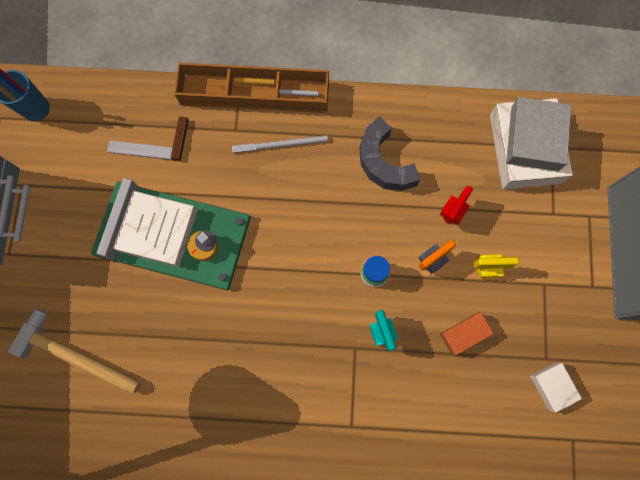

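View pics/side0.png

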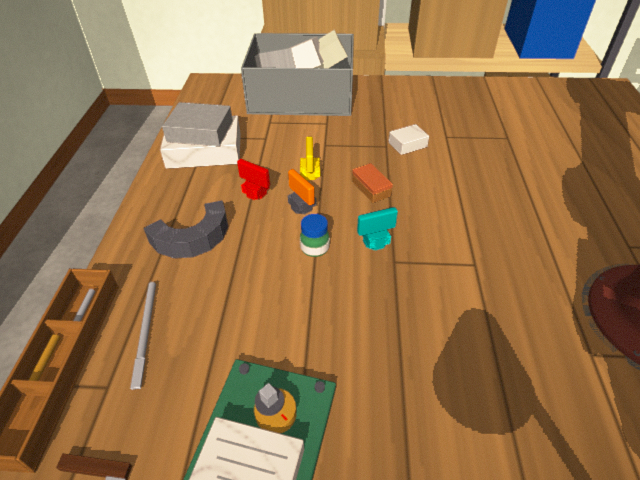

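Top view: candidates are orange plate on a dark hub at (437,255), red (457,205), yellow (496,265) and turquoise (383,330). By the description it is the orange one, at (302,190) in the side view. The spindle is at (206,240) in the top view and (268,397) in the side view, the jar at (376,270) and the block at (468,334) in the top view.

```bash
python3 - <<'E'
from h import *
import pickle
a,b=pickle.load(open('c0.pkl','rb'))
def cr(c,u,v): 
    im=cv2.resize(c['pixels'][v:v+60,u:u+80],(400,300),interpolation=cv2.INTER_CUBIC)
    for k in range(0,80,10): cv2.putText(im,str(u+k),(k*5,10),0,.35,(255,255,255));cv2.line(im,(k*5,12),(k*5,18),(255,255,255))
    for k in range(0,60,10): cv2.putText(im,str(v+k),(0,k*5+4),0,.35,(255,255,255))
    return im
im=np.vstack([np.hstack([cr(a,400,225),cr(b,265,160)]),np.hstack([cr(a,165,215),cr(b,230,370)])])
cv2.imwrite('pics/crop0.png',im)
# orange mask
for c,r in((a,(400,225)),(b,(265,160))):
    hsv=cv2.cvtColor(c['pixels'],cv2.COLOR_BGR2HSV)
    m=cv2.inRange(hsv,(5,215,150),(16,255,255)); n,l,s,ce=cv2.connectedComponentsWithStats(m)
    for i in range(1,n):
        if s[i,4]>60: print(s[i],ce[i].round(1),cv2.minAreaRect(np.argwhere(l==i)[:,::-1].astype(np.float32)))
E
```

```text
[419 240  37  30 303] [437.1 254. ] ((436.5216979980469, 254.35430908203125), (7.380823135375977, 43.21352767944336), 53.47114562988281)
[288 169  26  36 524] [301.  186.4] ((301.17669677734375, 186.271240234375), (40.09427261352539, 16.592538833618164), 42.87890625)
```

View pics/crop0.png

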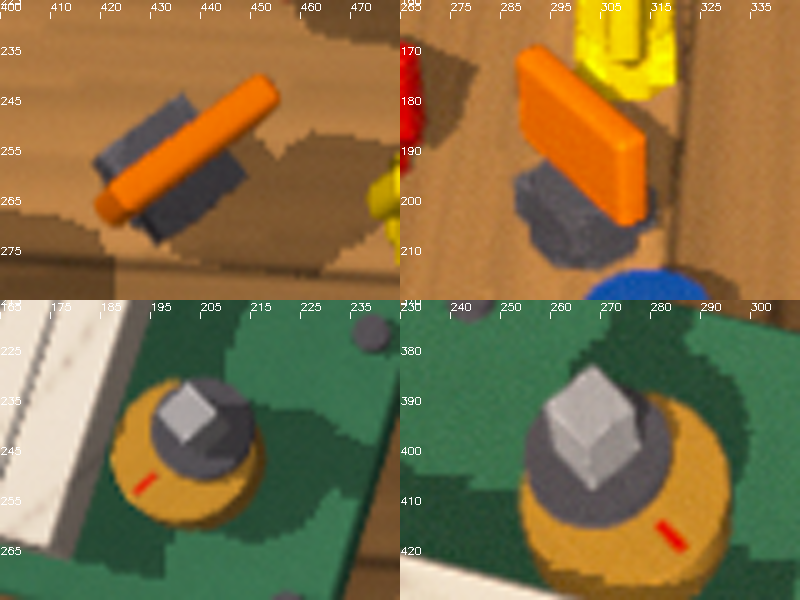

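```bash
python3 - <<'E'
from h import *
import pickle
a,b=pickle.load(open('c0.pkl','rb'))
for n,p,q,z in (('keyE1',(453,241.5),(292.5,169.5),92),('keyE2',(421.5,266.5),(312.5,187),92),('tip',(202,237.5),(268,391),68),('collar',(205.5,240.7),(268.3,400),44)):
    print(n,tri(a,p,b,q).round(1),atz(a,p,z).round(1),atz(b,q,z).round(1))
for nm,c,cs in(('t',a,[(203,231),(208.5,238),(202,244),(196.5,237)]),('s',b,[(268,382.5),(277,390.5),(268,399),(259,391)])):
    w=np.array([atz(c,p,68)[:2] for p in cs]);print(w.round(1).tolist(),[np.degrees(np.arctan2(*(w[(i+1)%4]-w[i])[::-1])).round(0)%90 for i in range(4)],[np.linalg.norm(w[(i+1)%4]-w[i]).round(1) for i in range(4)])
print('jar',atz(a,(376,265),62),'block',atz(a,(468,333),32))
# fixture from plate corners z=18
for p in((123,180),(249,214),(230,289),(94,254)): print(atz(a,p,18).round(0))
for n,p in(('red',(457,205)),('yel',(496,263))):print(n,atz(a,p,70).round(0))
E
```

```text
keyE1 [ 601.5 -263.    70.5] [ 598.1 -258.4   92. ] [ 595.3 -233.7   92. ]
keyE2 [ 555.5 -207.4   73.1] [ 550.4 -204.2   92. ] [ 555.2 -184.8   92. ]
tip [586.3 187.5  65.5] [585.6 186.9  68. ] [586.2 188.8  68. ]
collar [587.3 187.   39.4] [585.3 185.9  44. ] [587.9 189.   44. ]
[[597.7, 186.4], [585.4, 175.2], [573.7, 185.6], [586.0, 196.9]] [np.float64(42.0), np.float64(48.0), np.float64(42.0), np.float64(48.0)] [np.float64(16.7), np.float64(15.7), np.float64(16.6), np.float64(15.7)]
[[587.7, 177.3], [575.0, 187.5], [584.8, 199.3], [597.4, 189.4]] [np.float64(51.0), np.float64(50.0), np.float64(52.0), np.float64(51.0)] [np.float64(16.3), np.float64(15.3), np.float64(16.1), np.float64(15.5)]
jar [ 554.31896309 -127.68632126   62.        ] block [ 445.14994602 -300.09628887   32.        ]
[702. 364.  18.]
[648. 115.  18.]
[502. 137.  18.]
[554. 399.  18.]
red [ 672. -270.   70.]
yel [ 569. -340.   70.]
```

Crop: an orange plate on a dark octagonal hub, with both ends of its top edge clear, and a square spindle on the collar turned about 45°. The key's top edge triangulates to z≈71 (50+21 expected) and its length to 72, so key_grip is about (578.5,-235.2,50). The tip is about (586.3,187.7,67) and the square's sides lie near 48° (mod 90).

```bash
cat >> h.py <<'E'
from scipy.spatial.transform import Rotation as Ro
def go(x,y,z,ang):
    "tool shift (m) and turn (rad) from measured pose to target; ang = world angle of tool y, deg"
    s=arm.observe(); R=Ro.from_quat(s['tool_rot']).as_matrix()
    d=R.T@(np.array([x,y,z])-s['ee_pos'])/1000
    ya=np.degrees(np.arctan2(R[1,1],R[0,1]))
    print('t',s['time'],'pos',s['ee_pos'].round(1),'yang',ya.round(2),'tilt',np.degrees(np.arccos(-R[2,2])).round(2),'F',s['contact_force'].round(1),'w',round(s['gripper_width'],3),'| shift',d.round(4),'turn',np.radians((ya-ang+180)%360-180).round(4))
E
python3 -c "
from h import *
go(578.5,-235.2,160,39.6)"
```

```text
t 0.1 pos [139.1 608.7 230.2] yang 77.12 tilt 0.11 F [-0.1  0.3  0.4] w 1.001 | shift [-0.6165 -0.7246  0.0714] turn 0.6548
```

```bash
python3 -m jog '-0.6165 -0.7246 0.07 0.655 -1;-0.6165 -0.7246 0.07 0.655 -1;-0.6165 -0.7246 0.07 0.655 -1;-0.6165 -0.7246 0.07 0.655 -1;-0.6165 -0.7246 0.07 0.655 -1;-0.6165 -0.7246 0.07 0.655 -1;-0.6165 -0.7246 0.07 0.655 -1;-0.6165 -0.7246 0.07 0.655 -1'; python3 -c "
from h import *
go(578.5,-235.2,160,39.6)"
```

```text
time: 0.9
ee_pos: [323.8, 253.6, 201.5]
tool_rot: [0.426, 0.905, 0.0, 0.0]
contact_force: [1.0, 0.5, 0.4]
gripper_width: 1.001
gripper_force: 0.0
t 0.9 pos [323.8 253.6 201.5] yang 39.63 tilt 0.01 F [1.  0.5 0.4] w 1.001 | shift [-0.5389 -0.1156  0.0415] turn 0.0006
```

```bash
python3 -m jog '-0.539 -0.116 0.04 0 -1;-0.539 -0.116 0.04 0 -1;-0.539 -0.116 0.04 0 -1;-0.539 -0.116 0.04 0 -1;-0.539 -0.116 0.04 0 -1;-0.539 -0.116 0.04 0 -1;-0.539 -0.116 0.04 0 -1;-0.539 -0.116 0.04 0 -1'; python3 -c "
from h import *
go(578.5,-235.2,160,39.6)"
```

```text
time: 1.7
ee_pos: [507.8, -100.7, 172.4]
tool_rot: [0.426, 0.905, 0.0, -0.0]
contact_force: [-0.1, 0.8, 0.7]
gripper_width: 1.002
gripper_force: 0.0
t 1.7 pos [ 507.8 -100.7  172.4] yang 39.55 tilt 0.03 F [-0.1  0.8  0.7] w 1.002 | shift [-0.1488 -0.0311  0.0123] turn -0.0009
```

```bash
python3 -m jog '-0.149 -0.031 0.012 0 -1;-0.149 -0.031 0.012 0 -1;-0.149 -0.031 0.012 0 -1;-0.149 -0.031 0.012 0 -1;-0.149 -0.031 0.03 0 -1;-0.149 -0.031 0.032 0 -1;-0.149 -0.031 0.032 0 -1'; python3 - <<'E'
from h import *
go(578.5,-235.2,36,39.6)
a=cap('top');b=cap('side')
def cr(c,u,v): return cv2.resize(c['pixels'][v:v+120,u:u+100],(400,480))
cv2.imwrite('pics/hov.png',np.hstack([cr(a,390,190),cr(b,250,110)]))
E
```

```text
time: 2.4
ee_pos: [577.6, -232.3, 139.9]
tool_rot: [0.426, 0.905, 0.0, -0.001]
contact_force: [-0.2, -0.3, 0.4]
gripper_width: 1.001
gripper_force: 0.0
t 2.4 pos [ 577.6 -232.3  139.9] yang 39.62 tilt 0.15 F [-0.2 -0.3  0.4] w 1.001 | shift [-0.003  -0.0011  0.1039] turn 0.0003
```

View pics/hov.png

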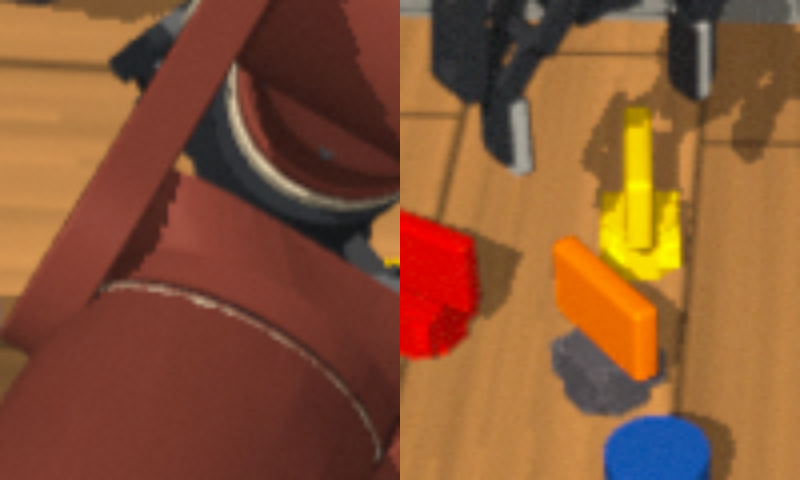

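The side crop shows the open fingers on either side of the orange plate, centred above it. Descending.

```bash
python3 -m jog '-0.0025 -0.001 0.04 0 -1;-0.0025 -0.001 0.07 0 -1;-0.0025 -0.001 0.09 0 -1;-0.0025 -0.001 0.103 0 -1;-0.0025 -0.001 0.103 0 -1;-0.0025 -0.001 0.103 0 -1'; python3 -c "
from h import *
go(578.5,-235.2,36,39.6)"
```

```text
time: 3.1
ee_pos: [580.2, -235.9, 39.4]
tool_rot: [0.426, 0.905, -0.0, 0.001]
contact_force: [0.3, 0.2, 0.2]
gripper_width: 1.0
gripper_force: 0.0
t 3.1 pos [ 580.2 -235.9   39.4] yang 39.61 tilt 0.11 F [0.3 0.2 0.2] w 1.0 | shift [ 0.0016 -0.0008  0.0033] turn 0.0002
```

```bash
python3 -m jog '0.001 0 0.003 0 -1;0.001 0 0.003 0 0;0.001 0 0.003 0 1;0.001 0 0.003 0 1;0.001 0 0.003 0 1;0.001 0 0.003 0 1;0.001 0 0.003 0 1;0.001 0 0.003 0 1'; python3 -m jog '0 0 0 0 1;0 0 0 0 1;0 0 0 0 1'; python3 -c "
from h import *
go(578.5,-235.2,36,39.6)
print(arm.observe()['gripper_force'])"
```

```text
time: 3.9
ee_pos: [578.8, -235.0, 35.1]
tool_rot: [0.426, 0.905, -0.0, 0.0]
contact_force: [-0.7, 0.5, 0.7]
gripper_width: 0.154
gripper_force: 61.2
time: 4.2
ee_pos: [578.8, -235.0, 35.1]
tool_rot: [0.426, 0.905, -0.0, 0.0]
contact_force: [-0.1, -0.3, 1.2]
gripper_width: 0.16
gripper_force: 61.2
t 4.2 pos [ 578.8 -235.    35.1] yang 39.59 tilt 0.0 F [-0.1 -0.3  1.2] w 0.16 | shift [ 0.     -0.0003 -0.0009] turn -0.0001
61.187896728515625
```

```bash
python3 -m jog '0 0 -0.03 0 1;0 0 -0.07 0 1;0 0 -0.115 0 1;0 0 -0.115 0 1;0 0 -0.115 0 1'; python3 -c "
from h import *
go(586.3,187.7,150,52)
print(arm.observe()['gripper_force'])"
```

```text
time: 4.7
ee_pos: [579.1, -235.2, 150.8]
tool_rot: [0.426, 0.905, -0.0, 0.001]
contact_force: [-0.4, 1.2, -2.9]
gripper_width: 0.153
gripper_force: 60.8
t 4.7 pos [ 579.1 -235.2  150.8] yang 39.59 tilt 0.1 F [-0.4  1.2 -2.9] w 0.153 | shift [0.3213 0.2751 0.0004] turn -0.2166
60.8288311958313
```

```bash
python3 -m jog '0.038 0.032 0 -0.1 1;0.075 0.064 0 -0.15 1;0.113 0.096 0 -0.217 1;0.15 0.129 0 -0.217 1;0.188 0.161 0 -0.217 1;0.226 0.193 0 -0.217 1;0.26 0.222 0 -0.217 1;0.29 0.248 0 -0.217 1'; python3 -c "
from h import *
go(586.3,187.7,150,52)"
```

```text
time: 5.5
ee_pos: [582.5, 148.7, 146.2]
tool_rot: [0.325, 0.946, -0.001, -0.003]
contact_force: [0.0, -0.1, -1.9]
gripper_width: 0.153
gripper_force: 60.7
t 5.5 pos [582.5 148.7 146.2] yang 52.08 tilt 0.34 F [ 0.  -0.1 -1.9] w 0.153 | shift [ 0.021   0.0331 -0.0038] turn 0.0014
```

```bash
python3 -m jog '0.01 0.018 0 0 1;0.018 0.029 0 0 1;0.021 0.0325 0 0 1;0.021 0.0325 0 0 1;0.021 0.0325 0 0 1;0.021 0.0325 0 0 1'; python3 - <<'E'
from h import *
import pickle
go(586.3,187.7,115,52)
a=cap('top');b=cap('side');pickle.dump((a,b),open('c1.pkl','wb'))
im=cv2.resize(b['pixels'][300:440,200:360],(640,560),interpolation=cv2.INTER_CUBIC)
# expected: key_foot centre from TCP, tip
s=arm.observe()['ee_pos']
for X,col in((s+[0,0,-35],(0,0,255)),([586.3,187.7,68],(255,0,0)),([586.3,187.7,44],(255,255,0))):
    p=proj(b,X);print(p);cv2.circle(im,(int((p[0]-200)*4),int((p[1]-300)*4)),3,col,-1)
cv2.imwrite('pics/near.png',im)
E
```

```text
time: 6.1
ee_pos: [588.5, 183.9, 149.9]
tool_rot: [0.326, 0.945, -0.0, -0.0]
contact_force: [-0.7, -0.2, -2.8]
gripper_width: 0.151
gripper_force: 60.7
t 6.1 pos [588.5 183.9 149.9] yang 51.94 tilt 0.02 F [-0.7 -0.2 -2.8] w 0.151 | shift [0.0041 0.0016 0.0349] turn -0.0011
[262.96358286 368.36369642]
[268.00531213 390.19662052]
[269.65176344 399.09509796]
```

View pics/near.png

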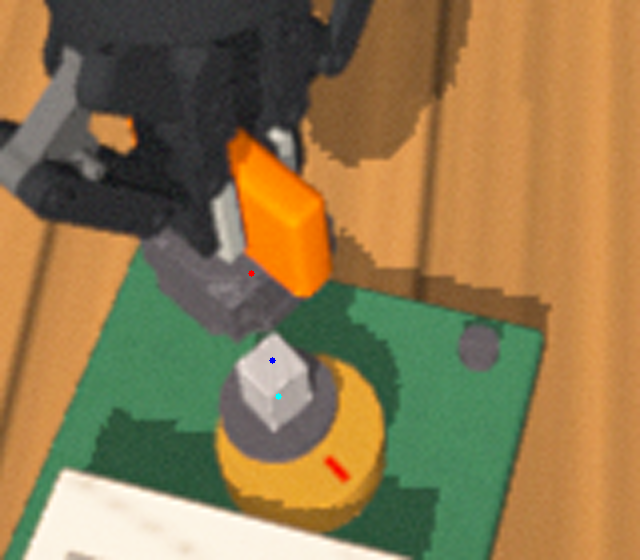

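The side crop shows the hub hanging above and behind the square (hub left edge at crop x=145, tip at (273,368)). I'll close most of the gap, then compare a model wireframe of the key against the picture.

```bash
python3 -m jog '0.002 0.001 0.012 0 1;0.003 0.001 0.024 0 1;0.003 0.001 0.026 0 1;0.003 0.001 0.026 0 1;0.003 0.001 0.026 0 1'; python3 - <<'E'
from h import *
import pickle
go(586.3,187.7,115,52)
b=cap('side');pickle.dump(b,open('c2.pkl','wb'))
s=arm.observe();R=Ro.from_quat(s['tool_rot']).as_matrix();o=s['ee_pos']
S=7;u0,v0=220,335
im=cv2.resize(b['pixels'][v0:v0+80,u0:u0+90],None,fx=S,fy=S,interpolation=cv2.INTER_CUBIC)
def px(X): p=proj(b,X);return (int((p[0]-u0+.5)*S),int((p[1]-v0+.5)*S))
def poly(pts,col): cv2.polylines(im,[np.array([px(p) for p in pts])],True,col,1)
def loc(x,y,h): return o+R@np.array([x,y,0])+np.array([0,0,h-35.1])
r=21/np.cos(np.pi/8);t=np.pi/8+np.arange(8)*np.pi/4
for h in(0,29): poly([loc(r*np.cos(q),r*np.sin(q),h) for q in t],(0,0,255))
for h in(29,71): poly([loc(x,y,h) for x,y in((-36,-7),(36,-7),(36,7),(-36,7))],(255,0,255))
C=np.array([586.3,187.7]);ph=np.radians(49)
for z in(68,44): poly([np.r_[C+8*2**.5*np.array([np.cos(ph+np.pi/4+k*np.pi/2),np.sin(ph+np.pi/4+k*np.pi/2)]),z] for k in range(4)],(255,0,0))
poly([np.r_[C+19*np.array([np.cos(q),np.sin(q)]),44] for q in np.linspace(0,6.2,40)],(255,255,0))
cv2.imwrite('pics/wire.png',im)
# grey top face segmentation at start
a,b0=pickle.load(open('c0.pkl','rb'))
cs=[]
for c,(u,v) in((a,(202,237)),(b0,(268,391))):
    g=cv2.cvtColor(c['pixels'],cv2.COLOR_BGR2GRAY).astype(int);ref=g[v-1:v+2,u-1:u+2].mean()
    hsv=cv2.cvtColor(c['pixels'],cv2.COLOR_BGR2HSV)
    m=((abs(g-ref)<14)&(hsv[...,1]<70)).astype(np.uint8);k=cv2.connectedComponentsWithStats(m,connectivity=4);i=k[1][v,u]
    print(ref,k[2][i],k[3][i]);cs.append(k[3][i])
print(tri(a,cs[0],b0,cs[1]),atz(a,cs[0],68),atz(b0,cs[1],68))
E
```

```text
time: 6.7
ee_pos: [586.7, 187.8, 123.9]
tool_rot: [0.325, 0.946, -0.0, -0.0]
contact_force: [0.1, 0.6, -2.4]
gripper_width: 0.155
gripper_force: 60.8
t 6.7 pos [586.7 187.8 123.9] yang 52.03 tilt 0.01 F [ 0.1  0.6 -2.4] w 0.155 | shift [ 0.0003 -0.0003  0.0089] turn 0.0005
166.55555555555554 [197 232  11  11  60] [201.93333333 237.1       ]
172.11111111111111 [260 384  16  17 151] [266.90066225 391.78145695]
[587.55384531 188.06051219  64.1751842 ] [586.33296786 187.09650687  68.        ] [587.39759381 189.88507491  68.        ]
```

View pics/wire.png

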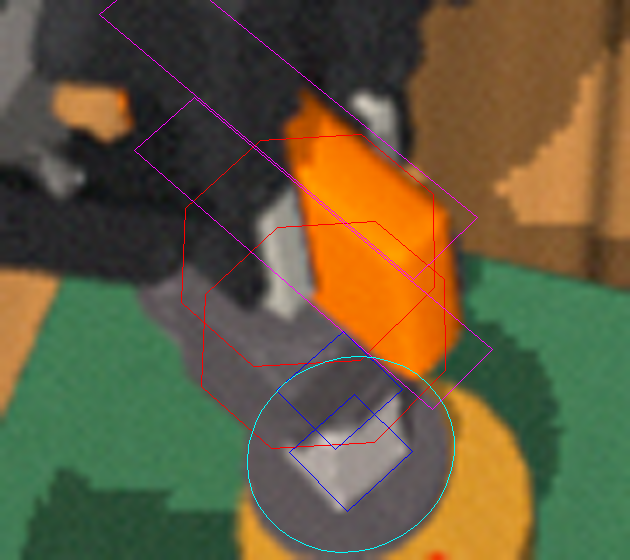

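The wireframe (red hub, pink plate) shows the real key displaced towards the image's left and probably tilted about the pad axis. The spindle outlines (blue, cyan) match well. I'll measure the offset and tilt from a brightened crop.

```bash
python3 - <<'E'
from h import *
import pickle
b=pickle.load(open('c2.pkl','rb'))
S=12;u0,v0=225,343
im=cv2.resize(b['pixels'][v0:v0+50,u0:u0+65],None,fx=S,fy=S,interpolation=cv2.INTER_CUBIC)
im=(255*(im/255.)**.6).astype(np.uint8)
for k in range(0,65,5): cv2.putText(im,str(u0+k),(k*S,10),0,.4,(255,255,255));cv2.line(im,(k*S+6,12),(k*S+6,16),(255,255,255))
for k in range(0,50,5): cv2.putText(im,str(v0+k),(0,k*S+10),0,.4,(255,255,255))
cv2.imwrite('pics/hub.png',im)
m=cv2.inRange(cv2.cvtColor(b['pixels'],cv2.COLOR_BGR2HSV),(5,215,120),(17,255,255));m[:,:255]=0;m[:330]=0;m[395:]=0
c=max(cv2.findContours(m,0,2)[0],key=cv2.contourArea)
print(cv2.approxPolyDP(c,1.5,True).reshape(-1,2).tolist())
E
```

```text
[[264, 349], [261, 357], [265, 377], [276, 387], [280, 388], [285, 381], [283, 365]]
```

View pics/hub.png

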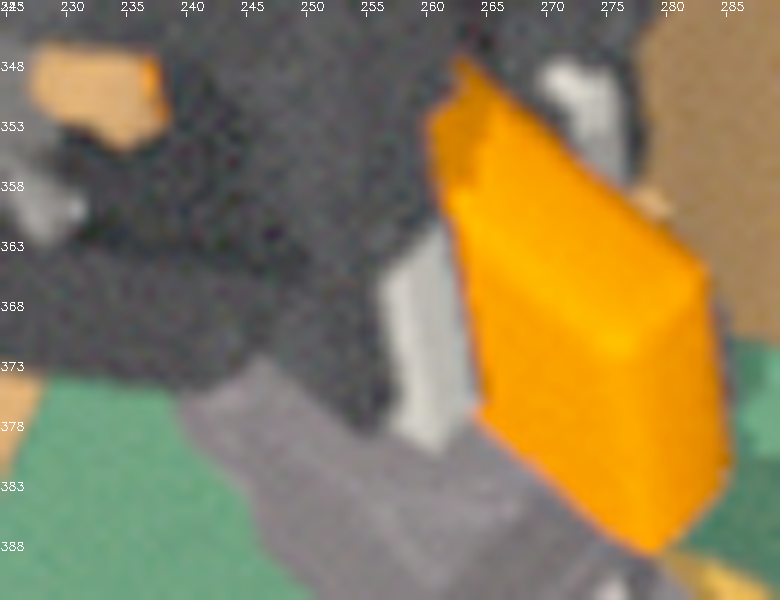

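```bash
cat > fit.py <<'E'
from h import *
from scipy.optimize import least_squares
def fit(b,s,pts,imgs,prior=True):
    R=Ro.from_quat(s['tool_rot']).as_matrix();o=s['ee_pos']
    pts=np.array(pts,float)          # tool-aligned: x,y, h above foot
    L=np.c_[pts[:,:2],50-pts[:,2]]   # key_grip origin, tool z down
    def X(p): return (R@((Ro.from_rotvec(p[3:]).as_matrix()@L.T).T+p[:3]+[0,0,-14.9]).T).T+o
    def f(p):
        e=np.concatenate([proj(b,x)-q for x,q in zip(X(p),imgs)])
        return np.r_[e/0.6,p[1]/1.,p[3]/.03,p[5]/.03,p[2]/3,p[0]/8]
    r=least_squares(f,np.zeros(6));return r.x,r.fun
E
python3 - <<'E'
from fit import *
import pickle
b=pickle.load(open('c2.pkl','rb'));s=arm.observe()
r=21/np.cos(np.pi/8)
R=Ro.from_quat(s['tool_rot']).as_matrix()
V=[(r*np.cos(q),r*np.sin(q)) for q in np.pi/8+np.arange(8)*np.pi/4]
for h in (29,0): print(h,[ (np.round(v,0).tolist(),proj(b,s['ee_pos']+R@[v[0],v[1],35.1-h]).round(0).tolist()) for v in V])
P4=[(36,7,71),(36,-7,71),(36,-7,29),(36,7,29)];I4=[(276,371),(283.5,364.5),(285.5,382),(279,388.5)]
print(*fit(b,s,P4,np.array(I4)),sep='\n')
for v in V:
    x,e=fit(b,s,P4+[(*v,29)],np.array(I4+[(239.7,376)])); print(np.round(v,0),x.round(3),(e**2).sum().round(1))
E
```

```text
29 [([21.0, 9.0], [271.0, 386.0]), ([9.0, 21.0], [256.0, 387.0]), ([-9.0, 21.0], [245.0, 378.0]), ([-21.0, 9.0], [246.0, 364.0]), ([-21.0, -9.0], [257.0, 355.0]), ([-9.0, -21.0], [271.0, 354.0]), ([9.0, -21.0], [281.0, 362.0]), ([21.0, -9.0], [282.0, 376.0])]
0 [([21.0, 9.0], [273.0, 398.0]), ([9.0, 21.0], [258.0, 399.0]), ([-9.0, 21.0], [248.0, 390.0]), ([-21.0, 9.0], [249.0, 377.0]), ([-21.0, -9.0], [259.0, 367.0]), ([-9.0, -21.0], [273.0, 366.0]), ([9.0, -21.0], [283.0, 374.0]), ([21.0, -9.0], [283.0, 387.0])]
[-5.95232450e+00 -3.02208988e-01  7.38059014e-01  1.16418509e-02
 -2.55067900e-02 -5.86760746e-03]
[-1.00417471  1.71864975  1.48797325 -2.21936349  1.35294022 -1.45605848
 -1.91833967  2.03847061 -0.30220899  0.3880617  -0.19558692  0.24601967
 -0.74404056]
[21.  9.] [-9.628  2.389 -6.947 -0.102 -0.229 -0.015] 1551.7
[ 9. 21.] [-5.073  0.539 -9.895 -0.04  -0.146  0.055] 370.6
[-9. 21.] [-6.617e+00  8.250e-01  1.568e+00 -2.000e-03 -3.400e-02 -4.300e-02] 34.2
[-21.   9.] [-9.01   3.309 14.395 -0.023  0.07  -0.198] 167.9
[-21.  -9.] [-11.217   7.283  24.106  -0.092   0.094  -0.391] 519.4
[ -9. -21.] [-1.3027e+01  1.0969e+01  2.9158e+01 -1.6200e-01  1.8000e-02 -5.7600e-01] 1140.3
[  9. -21.] [-15.331  12.087  28.004  -0.2    -0.125  -0.637] 2019.5
[21. -9.] [-17.234   8.115  15.176  -0.174  -0.247  -0.388] 2518.7
```

The picture fits a key sitting about 4 mm (2–6) towards tool −x from the pads' centre, almost upright. I'll correct by +4 mm and descend to just above the tip.

```bash
python3 -m jog '0.004 0 0.005 0 1;0.004 0 0.012 0 1;0.004 0 0.018 0 1;0.004 0 0.019 0 1;0.004 0 0.019 0 1;0.004 0 0.019 0 1'; python3 - <<'E'
from h import *
import pickle
go(586.3,187.7,96,49)
b=cap('side');s=arm.observe();pickle.dump((b,s),open('c3.pkl','wb'))
R=Ro.from_quat(s['tool_rot']).as_matrix();o=s['ee_pos']
S=9;u0,v0=222,345
im=cv2.resize(b['pixels'][v0:v0+64,u0:u0+80],None,fx=S,fy=S,interpolation=cv2.INTER_CUBIC)
im=(255*(im/255.)**.6).astype(np.uint8)
def px(X): p=proj(b,X);return (int((p[0]-u0+.5)*S),int((p[1]-v0+.5)*S))
def poly(pts,col): cv2.polylines(im,[np.array([px(p) for p in pts])],True,col,1)
def loc(x,y,h): return o+R@np.array([x-4,y,0])+np.array([0,0,h-35.1])
r=21/np.cos(np.pi/8);t=np.pi/8+np.arange(8)*np.pi/4
for h in(0,29): poly([loc(r*np.cos(q),r*np.sin(q),h) for q in t],(0,0,255))
for h in(29,71): poly([loc(x,y,h) for x,y in((-36,-7),(36,-7),(36,7),(-36,7))],(255,0,255))
C=np.array([586.3,187.7])
poly([np.r_[C+19*np.array([np.cos(q),np.sin(q)]),44] for q in np.linspace(0,6.2,40)],(255,255,0))
cv2.imwrite('pics/wire2.png',im)
E
```

```text
time: 7.35
ee_pos: [583.7, 190.2, 105.1]
tool_rot: [0.325, 0.946, 0.0, 0.0]
contact_force: [1.1, 1.4, -2.3]
gripper_width: 0.153
gripper_force: 60.8
t 7.35 pos [583.7 190.2 105.1] yang 52.02 tilt 0.01 F [ 1.1  1.4 -2.3] w 0.153 | shift [-0.0036 -0.0004  0.0091] turn 0.0528
```

View pics/wire2.png

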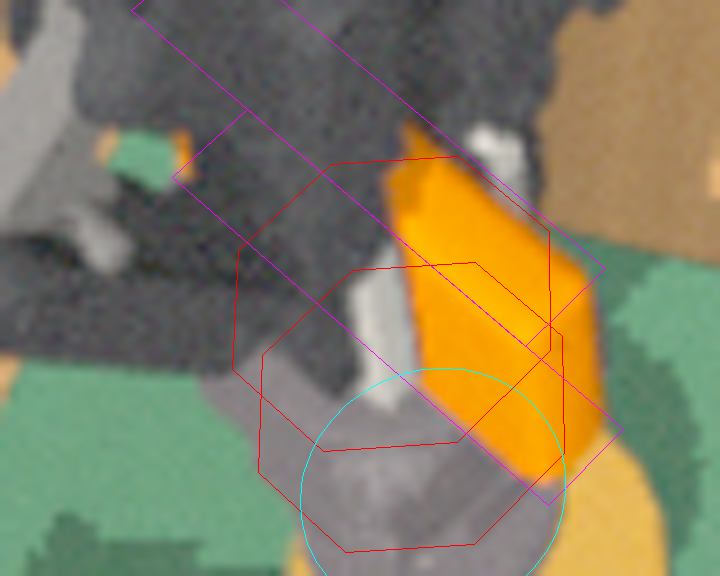

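The −4 mm wireframe now matches both plate ends to within about 1 px. Descending gently.

```bash
python3 -m jog '0 0 0.001 0 1;0 0 0.002 0.01 1;0 0 0.003 0.02 1;0 0 0.004 0.03 1;0 0 0.004 0.03 1'; python3 -m jog '0 0 0.001 0 1;0 0 0.0015 0 1;0 0 0.002 0 1;0 0 0.0025 0 1;0 0 0.003 0 1'
```

```text
time: 7.9
ee_pos: [583.4, 190.2, 100.7]
tool_rot: [0.34, 0.941, -0.0, -0.0]
contact_force: [0.2, 0.0, -2.5]
gripper_width: 0.155
gripper_force: 60.8
time: 8.4
ee_pos: [583.6, 190.2, 98.0]
tool_rot: [0.339, 0.941, 0.0, 0.0]
contact_force: [-0.2, -0.0, -3.2]
gripper_width: 0.155
gripper_force: 60.8
```

No contact with the foot 5 mm below the tip's top, so the mouth is over the square.

```bash
python3 -m jog '0 0 0.0005 0 1;0 0 0.001 0 1;0 0 0.0015 0 1;0 0 0.002 0 1'; python3 -m jog '0 0 0.0005 0 1;0 0 0.001 0 1;0 0 0.0015 0 1;0 0 0.0015 0 1';
```

```text
time: 8.8
ee_pos: [583.6, 190.2, 96.0]
tool_rot: [0.34, 0.941, 0.0, 0.0]
contact_force: [-0.3, -0.7, -3.2]
gripper_width: 0.152
gripper_force: 60.8
time: 9.2
ee_pos: [583.5, 190.2, 94.4]
tool_rot: [0.34, 0.941, -0.0, -0.0]
contact_force: [-0.2, 0.5, -3.2]
gripper_width: 0.159
gripper_force: 60.8
```

```bash
python3 -m jog '0 0 0.0005 0 1;0 0 0.001 0 1;0 0 0.0015 0 1;0 0 0.002 0 1'; python3 -m jog '0 0 0.0005 0 1;0 0 0.001 0 1;0 0 0.0015 0 1;0 0 0.002 0 1';
```

```text
time: 9.6
ee_pos: [583.5, 190.2, 92.5]
tool_rot: [0.34, 0.941, -0.0, -0.0]
contact_force: [-0.3, -0.4, -2.0]
gripper_width: 0.152
gripper_force: 60.8
time: 10.0
ee_pos: [583.5, 190.2, 90.4]
tool_rot: [0.34, 0.941, -0.0, -0.0]
contact_force: [-0.2, -1.1, -2.2]
gripper_width: 0.153
gripper_force: 60.8
```

It has dropped into the socket at about 50°. Continuing down to the collar (TCP ≈ 79–81).

```bash
python3 -m jog '0 0 0.001 0 1;0 0 0.002 0 1;0 0 0.003 0 1;0 0 0.004 0 1;0 0 0.005 0 1;0 0 0.006 0 1'; python3 -m jog '0 0 0.0005 0 1;0 0 0.001 0 1;0 0 0.0015 0 1;0 0 0.002 0 1'; python3 -m jog '0 0 0.0005 0 1;0 0 0.001 0 1;0 0 0.001 0 1'
```

```text
time: 10.6
ee_pos: [583.5, 190.2, 84.4]
tool_rot: [0.34, 0.941, -0.0, -0.0]
contact_force: [1.0, -0.6, -2.8]
gripper_width: 0.159
gripper_force: 60.8
time: 11.0
ee_pos: [583.6, 190.2, 82.5]
tool_rot: [0.34, 0.941, 0.0, 0.0]
contact_force: [0.1, 0.9, -2.5]
gripper_width: 0.151
gripper_force: 60.8
time: 11.3
ee_pos: [583.5, 190.2, 81.4]
tool_rot: [0.34, 0.941, -0.0, -0.0]
contact_force: [-0.0, 0.3, -2.7]
gripper_width: 0.156
gripper_force: 60.8
```

```bash
python3 -m jog '0 0 0.0005 0 1;0 0 0.001 0 1;0 0 0.001 0 1'; python3 -m jog '0 0 0.0005 0 1;0 0 0.001 0 1;0 0 0.001 0 1';  python3 -m jog '0 0 0.0005 0 1;0 0 0.0005 0 1'
```

```text
time: 11.6
ee_pos: [583.5, 190.2, 80.4]
tool_rot: [0.34, 0.941, -0.0, -0.0]
contact_force: [-0.3, 0.6, -3.3]
gripper_width: 0.151
gripper_force: 60.8
time: 11.9
ee_pos: [583.5, 190.2, 79.4]
tool_rot: [0.34, 0.941, -0.0, -0.0]
contact_force: [0.2, 0.7, -2.5]
gripper_width: 0.156
gripper_force: 60.8
time: 12.1
ee_pos: [583.6, 190.2, 79.2]
tool_rot: [0.34, 0.941, 0.0, 0.0]
contact_force: [0.5, 0.0, -2.2]
gripper_width: 0.154
gripper_force: 60.8
```

```bash
python3 -m jog '0 0 0.0005 0 1;0 0 0.0005 0 1';  python3 -m jog '0 0 0.0005 0 1;0 0 0.0005 0 1';python3 -m jog '0 0 0.0005 0 1;0 0 0.0005 0 1'
```

```text
time: 12.3
ee_pos: [583.7, 190.2, 79.1]
tool_rot: [0.339, 0.941, 0.0, 0.0]
contact_force: [-1.1, 0.3, 1.5]
gripper_width: 0.153
gripper_force: 61.5
time: 12.5
ee_pos: [583.7, 190.3, 79.1]
tool_rot: [0.339, 0.941, -0.0, 0.0]
contact_force: [-3.7, -0.3, 5.8]
gripper_width: 0.153
gripper_force: 62.0
time: 12.7
ee_pos: [583.8, 190.3, 79.1]
tool_rot: [0.339, 0.941, -0.0, 0.0]
contact_force: [-4.6, -0.0, 7.1]
gripper_width: 0.153
gripper_force: 62.3
```

Firm contact at 79.1: home. Now I'll turn clockwise about the key's own axis, shifting to allow for the 4 mm grip offset.

```bash
python3 -m jog '0 0 -0.0007 0 1;0 0.0002 -0.0007 0.05 1;0 0.0004 -0.0007 0.1 1;-0.0001 0.0008 -0.0007 0.2 1;-0.0002 0.0012 -0.0007 0.3 1;-0.0003 0.0016 -0.0007 0.4 1;-0.0005 0.0019 -0.0007 0.5 1;-0.0005 0.0019 -0.0007 0.5 1'; python3 -c "
from h import *
go(583,190,79.5,49);print(arm.observe()['wrist_torque'].round(2),arm.observe()['joint_pos'])"
```

```text
time: 13.5
ee_pos: [585.4, 191.6, 79.1]
tool_rot: [0.562, 0.827, 0.0, 0.0]
contact_force: [-3.1, -0.5, 5.2]
gripper_width: 0.152
gripper_force: 61.9
t 13.5 pos [585.4 191.6  79.1] yang 21.66 tilt 0.04 F [-3.1 -0.5  5.2] w 0.152 | shift [-0.0006 -0.0029 -0.0004] turn -0.4771
[-0.06  0.66 -0.03] [ 1.95407187e-01  1.68801650e-01  1.75336021e+00  3.76720363e-04
  1.21879385e+00 -1.82832106e-01]
```

```bash
python3 -m jog '0 0.0004 0 0.1 1;-0.0001 0.0008 0 0.2 1;-0.0002 0.0012 0 0.3 1;-0.0003 0.0014 0 0.35 1'; python3 -c "
from h import *
go(583,190,79.5,49);print(arm.observe()['wrist_torque'].round(2))"; python3 -m jog '0 0.0002 0 0.05 1;0 0.0004 0 0.1 1;0 0.0004 0 0.1 1'; python3 - <<'E'
from h import *
go(583,190,79.5,49);print(arm.observe()['wrist_torque'].round(2))
b=cap('side')
cv2.imwrite('pics/turn.png',cv2.resize(b['pixels'][330:450,200:360],(800,600),interpolation=cv2.INTER_CUBIC))
E
```

```text
time: 13.9
ee_pos: [586.8, 191.9, 79.1]
tool_rot: [0.697, 0.717, 0.0, 0.0]
contact_force: [-2.5, 0.3, 4.6]
gripper_width: 0.152
gripper_force: 61.9
t 13.9 pos [586.8 191.9  79.1] yang 1.58 tilt 0.04 F [-2.5  0.3  4.6] w 0.152 | shift [-0.0018 -0.0039 -0.0004] turn -0.8276
[0.01 0.76 0.1 ]
time: 14.2
ee_pos: [587.2, 191.9, 79.1]
tool_rot: [0.732, 0.682, 0.0, -0.0]
contact_force: [-3.2, 0.5, 5.8]
gripper_width: 0.155
gripper_force: 61.9
t 14.2 pos [587.2 191.9  79.1] yang -4.05 tilt 0.05 F [-3.2  0.5  5.8] w 0.155 | shift [-0.0022 -0.0041 -0.0004] turn -0.9259
[ 0.06  0.73 -0.02]
```

View pics/turn.png

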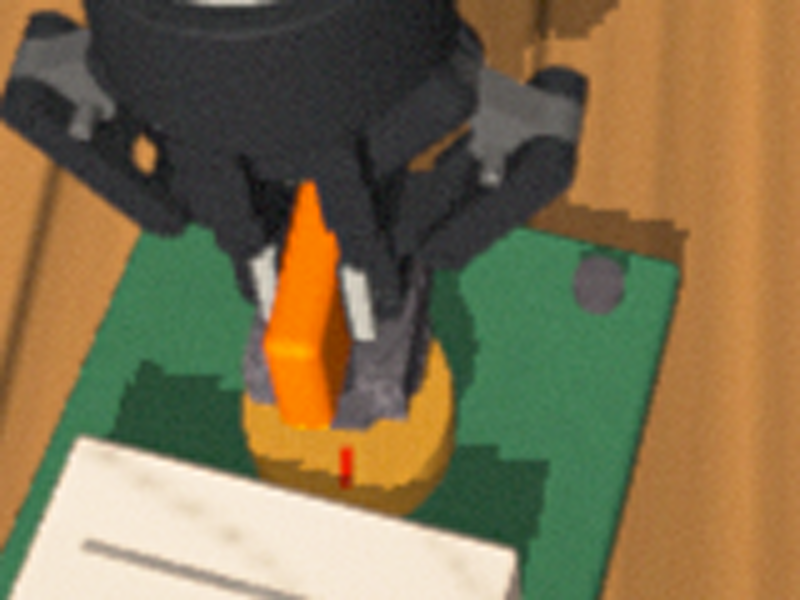

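The key sits low on the collar, and the cam has turned with it (red mark now at crop (345,468)). It isn't at the stop yet, so I'll go on in small steps.

```bash
t(){ python3 -c "
from h import *
go(583,190,79.5,49);print(arm.observe()['wrist_torque'].round(2))"; }; python3 -m jog '0 0.0002 0 0.05 1;0 0.0004 0 0.1 1' >/dev/null; t; python3 -m jog '0 0.0002 0 0.04 1;0 0.0003 0 0.08 1'>/dev/null; t;  python3 -m jog '0 0.0002 0 0.04 1;0 0.0002 0 0.04 1'>/dev/null; t
```

```text
t 14.45 pos [587.6 191.9  79.1] yang -9.83 tilt 0.05 F [-3.4 -0.4  5.4] w 0.156 | shift [-0.0027 -0.0043 -0.0004] turn -1.0267
[0.07 0.68 0.11]
t 14.65 pos [588.  191.8  79.1] yang -14.39 tilt 0.05 F [-3.5  1.1  6. ] w 0.156 | shift [-0.003  -0.0043 -0.0004] turn -1.1064
[-0.03  0.7   0.17]
t 14.85 pos [588.1 191.8  79.1] yang -16.64 tilt 0.05 F [-3.3 -0.3  5.7] w 0.154 | shift [-0.0032 -0.0044 -0.0004] turn -1.1457
[0.07 0.62 0.03]
```

```bash
t(){ python3 -c "
from h import *
go(583,190,79.5,49);print(arm.observe()['wrist_torque'].round(2),arm.observe()['joint_pos'][5])"; }; python3 -m jog '0 0.0001 0 0.03 1;0 0.0002 0 0.05 1;0 0.0002 0 0.05 1' >/dev/null; t; python3 -m jog '0 0.0001 0 0.03 1;0 0.0002 0 0.05 1;0 0.0002 0 0.05 1'>/dev/null; t
```

```text
t 15.15 pos [588.3 191.7  79.1] yang -19.48 tilt 0.05 F [-3.4 -0.5  5.4] w 0.155 | shift [-0.0034 -0.0044 -0.0004] turn -1.1953
[0.02 0.68 0.06] 0.5344819129918965
t 15.45 pos [588.5 191.7  79.1] yang -22.34 tilt 0.05 F [-3.8  0.2  5.3] w 0.154 | shift [-0.0036 -0.0044 -0.0004] turn -1.2452
[0.   0.71 0.09] 0.5841872590725589
```

```bash
t(){ python3 -c "
from h import *
go(583,190,79.5,49);print(arm.observe()['wrist_torque'].round(2),arm.observe()['joint_pos'][5])"; }; python3 -m jog '0 0.0001 0 0.03 1;0 0.0002 0 0.05 1;0 0.0002 0 0.05 1' >/dev/null; t; python3 -m jog '0 0.0001 0 0.03 1;0 0.0002 0 0.05 1;0 0.0002 0 0.05 1'>/dev/null; t; python3 - <<'E'
from h import *
import pickle
b=cap('side');b0=pickle.load(open('c0.pkl','rb'))[1]
for c in(b0,b):
    im=c['pixels'][385:450,240:310];h=cv2.cvtColor(im,cv2.COLOR_BGR2HSV)
    m=((h[...,0]<6)|(h[...,0]>174))&(h[...,1]>190)&(h[...,2]>120);q=np.argwhere(m)[:,::-1].mean(0)+[240,385]
    w=atz(c,q,32)[:2]-[586.5,188.5];print(m.sum(),q,w.round(1),np.arctan2(w[1],w[0]).round(2))
E
```

```text
t 15.75 pos [588.7 191.6  79.1] yang -25.14 tilt 0.04 F [-3.3  0.2  5. ] w 0.151 | shift [-0.0039 -0.0044 -0.0004] turn -1.2939
[0.11 0.6  0.52] 0.6330228185000956
t 16.05 pos [588.8 191.6  79.1] yang -27.96 tilt 0.04 F [-3.2 -0.2  5.2] w 0.155 | shift [-0.0041 -0.0044 -0.0004] turn -1.3433
[0.05 0.62 0.64] 0.682401413725868
5 [283.6 416.8] [-19.4  16.2] 2.45
10 [261.6 422.7] [ 7.7 25.4] 1.28
```

Torque jumped to 0.6 N m and the cam mark has turned about 1.17 rad, so the cam is at its stop. I'll ease off, open and retreat.

```bash
python3 -m jog '0 0 -0.0005 -0.03 1;0 -0.0002 -0.0009 -0.05 1;0 -0.0002 -0.0009 -0.05 0.5;0 -0.0002 -0.0009 -0.05 0;0 -0.0002 -0.0009 -0.05 -1;0 -0.0002 -0.0009 -0.05 -1;0 -0.0002 -0.0009 -0.05 -1;0 -0.0002 -0.0009 -0.05 -1'; python3 -m jog '0 0 0 0 -1;0 0 -0.02 0 -1;0 0 -0.05 0 -1;0 0 -0.09 0 -1;0 0 -0.12 0 -1;0 0 -0.12 0 -1;0 0 -0.12 0 -1'; python3 - <<'E'
from h import *
import pickle
b=cap('side');a=cap('top')
cv2.imwrite('pics/end.png',cv2.resize(b['pixels'][330:450,200:360],(800,600),interpolation=cv2.INTER_CUBIC))
im=b['pixels'][385:450,240:310];h=cv2.cvtColor(im,cv2.COLOR_BGR2HSV)
m=((h[...,0]<6)|(h[...,0]>174))&(h[...,1]>190)&(h[...,2]>120);print(np.argwhere(m)[:,::-1].mean(0)+[240,385])
E
```

```text
time: 16.9
ee_pos: [588.5, 191.2, 79.1]
tool_rot: [0.845, 0.535, 0.0, 0.0]
contact_force: [-0.5, -0.3, -0.1]
gripper_width: 0.997
gripper_force: 0.0
time: 17.6
ee_pos: [588.8, 191.4, 200.0]
tool_rot: [0.845, 0.535, 0.001, 0.0]
contact_force: [0.7, -1.1, -1.7]
gripper_width: 1.004
gripper_force: 0.0
[261.75 422.25]
```

View pics/end.png

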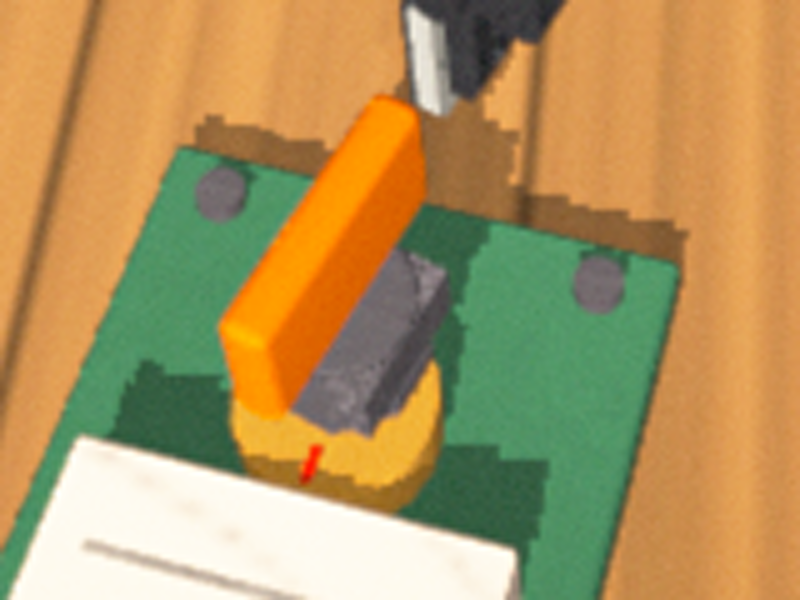

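The key stands upright on the collar, the cam mark at crop (312,463) is unmoved since the stop, and the gripper is clear. Handing in.

```bash
python3 -m jog '0 0 0 0 -1;0 0 0 0 -1;0 0 0 0 -1' && python3 -c "
from bench import arm
print(arm.finish_job())"
```

```text
time: 18.0
ee_pos: [588.0, 191.2, 198.0]
tool_rot: [0.845, 0.535, -0.001, -0.0]
contact_force: [-1.1, 0.3, 0.1]
gripper_width: 0.997
gripper_force: 0.0
the job is handed in; nothing more can be done
None
```

The orange key stands released and fully home on the spindle, the cam is turned clockwise to its stop, the arm never went near the jar or the rubbing block, and the job was handed in at about 18 s (the hand-in returned no verdict).

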